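Push the spent dish through the discard flap

TASK

Gently push the petri dish lying on the loading deck through the swinging flap of the discard box, so that it slides down into the box, then draw the fingers back and let the flap swing fully shut. Only push the dish with the fingertips: do not grip, squeeze or lift it, and leave the other things where they are.

Things in the scene. Friction and masses are not known exactly. Their poses are not given: they have to be found in the camera images.
- discard_box: white box with a clear roof in a grey frame (top 126 mm above the bench) and a flat steel loading deck in front of it, fixed to the bench. Origin: on the bench below the middle of the box's front panel; x points into the box, y to the left seen from the deck, z up. The panel spans x = -4 to +4 mm (trim to -6 mm). Floor inside 8 mm above the bench, back wall at x = 194 mm
- deck_middle (a point): middle of the loading deck's top, 80 mm in front of the box's origin and 70 mm above the bench; axes as the box. The deck is level and runs from x = -155 mm to +6 mm and y = -125 to +125 mm of the box, open at its front and sides, without a rim
- sill (a point): point on the deck's top (70 mm above the bench) at the middle of the panel's opening, x = 0 of the box; axes as the box. The opening is 112 mm wide (y = -56 to +56 mm) and 39 mm high, with a white lintel over it up to the roof
- slide_top (a point): middle of the deck's inner edge, x = +6 mm of the box, 70 mm above the bench. From here a polished steel slide falls at 38 degrees to the box's floor: a dish whose middle is pushed past this edge tips over it and slides down by itself, so fingers need not go under the lintel
- flap (a joint): angle of the flap: 0 = hanging shut, grows to 1.5 rad as its lower edge swings inward (+x of the box) and up. Aluminium plate 116 x 35 mm, 20 g, hinged along its top edge at x = 8.5 mm of the box, 39 mm above the deck; it gives way to a fraction of a newton, cannot swing outward, and falls shut by its own weight once nothing holds it
- flap_edge (a point): middle of the flap's lower edge, 4 mm above the deck when shut
- petri_dish: closed round petri dish, 60 mm in diameter, lying flat on the loading deck, very light (about 18 g), its solid part from 2 to 13 mm above its origin, so that its top stands 11 mm above the deck. Origin: on its axis, 2 mm below the surface it lies on; z up
- forceps: slim steel forceps, 134 x 15 x 8 mm, lying near the right-hand edge of the deck (y about -108 mm of the box), long axis (its y) along the deck's length; origin under its middle. To be left alone
- sample_pot: sample pot with screw lid, 68 mm across, 63 mm high, on the bench beside the box; origin under its middle. To be left alone
- tape_roll: roll of tape, 65 mm across, 19 mm high, on the bench beside the box; origin under its middle. To be left alone
- timer: lab timer, 60 x 66 x 18 mm, on the bench beside the box; origin under its middle. To be left alone
- beaker_100: glass beaker, 53 mm across, 68 mm high, on the bench beside the box; origin under its middle. To be left alone

How it is judged:
By the outcome, as a careful person would: the job done as asked, in the order asked, and still so for the second after the job is handed in, with the robot touching nothing.
It also fails if it takes over 40 s, if anything falls off the work surface, if the arm or the gripper's body presses on something with over 40 N, if the wrist force passes 120 N, or if a joint passes its speed limit or range.

ROBOT

A 6-joint arm with a two-finger parallel gripper is mounted at the origin on the work surface; the furniture and walls round the work are solid. World frame = base frame: x ahead of the robot, y to its left, z up, the work surface at z = 0. Lengths are in mm, angles in degrees, forces in N, time in s.
With the tool pointing down it reaches from about 300 to 850 mm from the base axis. Payload 4.2 kg.
Tool frame: the origin (TCP) lies on the centre line of the jaws, within the pads' length; the fingertips stand 14 mm ahead of it and the grasp point (between the pads) lies 5 mm behind it (env.finger_overhang is the z of the fingertips in the tool frame, in mm); z points along the fingers, y is the line along which they close (so a half turn about z gives the same grasp; the last joint's range is limited). The gripper opens to 91 mm and grips with 3 to 60 N. Pads are 32 mm wide; open, the fingers measure 118 mm over their backs; the gripper's body (76 mm by 178 mm) begins 60 mm behind the grasp point.
Start: joints at [-67.093, 18.312, 89.639, -0, 72.044, -1.146], TCP at [234.362, -525.087, 227.976] pointing down, gripper open.
Joint ranges: [-177.97, 177.97], [-48.28, 115.42], [12.27, 149.76], [-77.06, 257.06], [2.81, 150.46], [-146.56, 146.56]. Speed limits (degrees/s): [147.25, 147.25, 180, 180, 180, 180].

INTERFACE

Orientations are given as [roll, pitch, yaw] about the fixed x, y, z axes, in that order (R = Rz(yaw) Ry(pitch) Rx(roll)).
In Python, from workcell import sensors, viewer, env gives the robot as it stands. The module is installed in compiled form; this text tells all that it offers.
- The arm moves only by the tool step_arm, never from a script. Its argument "plan" is one flat list of numbers, 6 for each row, row after row: the shift along the tool's x, y, z in cm, then the turn, a rotation vector about the tool's x, y, z in rad. In form: [x, y, z, wx, wy, wz, x, y, z, wx, wy, wz, ...]. A call has 1 to 5 rows; each row shifts and turns the commanded pose from where the row before left it, along the tool's axes as they then stand; what a row does not reach is not made up. A row lasts 1/12 s, in which the tool goes at most 41.7 mm and 7.16 degrees, less where a joint would pass 70% of its speed; a pose out of reach is approached as far as the arm can. A call is refused whole if a number of a shift passes 4.17 or a number of a turn 0.125, either way. A call with a gripper value outside its range is refused whole. "hand" is the finger opening in cm, from 0 to 9.12, set as the call begins (left out, the last holds). The fingers move at their own pace and stop on an object; "newtons" is the grip in N (left out, the last holds). Time passes only in rows, so rows that do not move let the fingers close. It gives the time, the measured TCP pose, the force, the opening and the grip force at its end, in the units of the state.
- sensors.state(): the state, without advancing time (a new reading comes with each control period).
- viewer.grab_frame(name): name is "scene" or "side" or "wrist"; returns a dict with "img" (400x640x3 uint8, red, green, blue), "fx", "fy", "cx", "cy" (pixels), "k1" (the pictures are not rectified: a ray, as slopes to the right and down, at radius r is drawn at 1 + k1 r^2 times it, then the intrinsics apply), "position" and "attitude" of the camera in the world. Camera axes: x right, y down, z forward; pixel columns grow to the right and rows downward; lengths in mm; the calibration is good to about 2 mm. A picture is of the moment at which its call begins. There is no depth.
- env.job_done(): hands the job in; it is judged then, once.
Trained networks look in a picture, given as the dict that the camera call returned (one of the last four; its "shot" number tells which), for a name from the list of things; names that differ only in an ending like _2 or _b are one class to them, and where a whole thing is asked for, a point or a joint stands for the part that bears it (a point fixed in the world has none). Each returns a list of dicts, best first, with "score" (0 to 1); they miss things now and then, are a little off and sometimes report something else, mostly with a low value. They report only what shows in the picture. A call takes as long as a camera call.
- viewer.boxes_of(name, picture): "location" ([column, row] in pixels, amid what is visible of it).
- viewer.pinpoint(name, picture): "location" ([column, row] in pixels: a listed point, or the origin of a listed thing).
The state is a dict: "time_s": time; "qpos": joint angles; "qvel": joint speeds; "effort": joint torques, N m; "ee_pos": TCP position; "ee_rot": TCP orientation; "force": force on the tool from outside, world axes, zero at the start; "torque": the same for the moment, N m; "gripper_width": finger opening in mm; "gripper_force": force on a finger pad.
Only numpy, scipy, OpenCV 4.12 (cv2) and the standard library are available. Lean on these libraries where they do the work, as an engineer would, in place of code of your own. Each camera call takes 0.05 s, during which the arm holds its last target. There are 200 camera calls.

## Working session

There is one attempt and no reset: what is moved stays moved. The work goes in short steps, Python scripts to look and compute and a tool call to move; the robot and the scene stay as the last step left them, time stands still between calls to the robot, and variables do not carry over. Pictures are saved under pics/ and viewed, at most 10 in all, crops included, and the job is handed in when it is done.

Besides the shell and the picture viewer there is one more tool, called after ">>>" as name(argument=value, ...), one argument or row to a line, values as JSON. step_arm: Moves the arm, as the interface text tells. Its arguments: {"type":"object","properties":{"plan":{"type":"array","items":{"type":"number"}},"hand":{"type":"number"},"newtons":{"type":"number"}},"required":["plan"]}

```bash
mkdir -p pics
cat > h.py <<'E'
import numpy as np,cv2
from scipy.spatial.transform import Rotation as R
from workcell import sensors,viewer,env
def rot(a):
    a=np.array(a,float)
    return a if a.shape==(3,3) else R.from_euler('xyz',a,degrees=True).as_matrix()
def ray(p,uv):
    K=np.array([[p['fx'],0,p['cx']],[0,p['fy'],p['cy']],[0,0,1]])
    n=cv2.undistortPoints(np.array([[uv]],float),K,np.array([p['k1'],0,0,0.]))[0,0]
    return np.array(p['position'],float),rot(p['attitude'])@np.array([n[0],n[1],1])
def atz(p,uv,z):
    o,d=ray(p,uv); return o+d*(z-o[2])/d[2]
def save(p,n): cv2.imwrite('pics/'+n+'.png',p['img'][:,:,::-1])
E
python3 - <<'E'
from h import *
print(sensors.state())
Z=dict(deck_middle=70,sill=70,slide_top=70,petri_dish=68,forceps=70,flap_edge=74,discard_box=0)
for c in ['scene','side','wrist']:
    p=viewer.grab_frame(c); save(p,c+'0'); print(c,p['position'],p['attitude'],p['k1'])
    for n,z in Z.items():
        for d in viewer.pinpoint(n,p)[:2]: print(n,np.round(d['location']),round(d['score'],2),np.round(atz(p,d['location'],z),1))
a=[cv2.imread(f'pics/{c}0.png') for c in ('scene','side')]
E
```

```text
{'time_s': 0.0, 'qpos': array([-6.70928987e+01,  1.83527197e+01,  8.97071006e+01, -3.19978123e-03,
        7.20438370e+01, -1.14534719e+00]), 'qvel': array([ 0.0071559 , -0.03416824,  0.06675144, -0.07972609, -0.00971343,
        0.03034892]), 'effort': array([ 9.48464840e-04, -4.12458730e+01, -2.31972027e+01,  7.31080910e-02,
        4.56232333e-02, -1.66141681e-04]), 'ee_pos': array([ 234.1554317 , -524.63094062,  227.10474511]), 'ee_rot': array([-1.79896303e+02,  9.69551396e-04,  2.40534385e+01]), 'force': array([ 0.30737121, -0.56073308,  1.05165915]), 'torque': array([-0.00257034,  0.03975315, -0.02662154]), 'gripper_force': 0.0, 'gripper_width': 91.35858851911689}
scene [ 425.41255594 -341.75723262  909.64106748] [-1.52101461e+02  6.36695325e-02 -3.10049794e+01] -0.018586999677866402
deck_middle [288. 221.] 0.63 [577.2  26.5  70. ]
sill [318. 208.] 0.81 [656.4  19.2  70. ]
slide_top [320. 205.] 0.87 [665.7  24.5  70. ]
forceps [314. 257.] 0.5 [581.8 -81.7  70. ]
discard_box [322. 219.] 0.75 [669.   18.9   0. ]
side [ 672.48346469 -755.26555304  543.16027936] [-1.18978075e+02 -6.43324148e-01  5.70995370e-03] -0.11320416819992288
deck_middle [274. 215.] 0.74 [579.2  25.8  70. ]
sill [312. 216.] 0.6 [661.5  20.3  70. ]
slide_top [318. 219.] 0.96 [673.2   9.9  70. ]
petri_dish [267. 207.] 0.92 [559.5  64.3  68. ]
forceps [270. 242.] 0.6 [581.3 -76.3  70. ]
discard_box [316. 241.] 0.68 [670.1  27.7   0. ]
wrist [ 297.21881565 -497.03932464  384.63751113] [ 1.65759192e+02  4.53917518e-02 -6.59030690e+01] -0.024908285183749646
```

View pics/scene0.png

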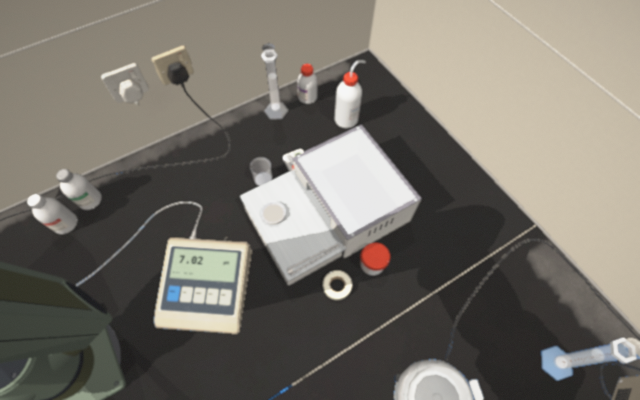

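View pics/side0.png

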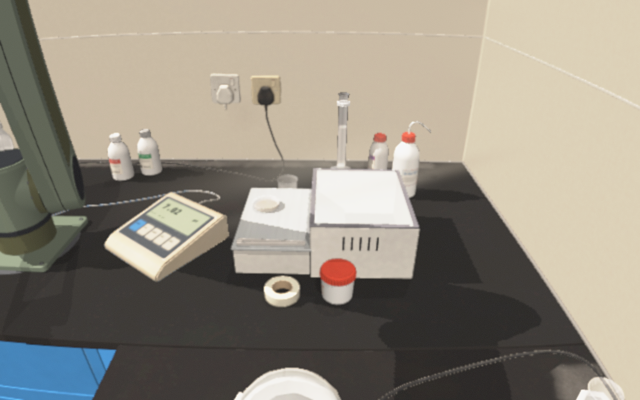

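The scene view shows the box with its deck to its left, and the dish on the deck at about (273,213). In the side view the dish is at about (266,204). Next I'll refine the deck corners and the dish.

Run:
```python
from h import *
pp=[viewer.grab_frame(c) for c in ('scene','side')]
a=cv2.resize(pp[0]['img'][140:290,225:425],None,fx=4,fy=4,interpolation=2)
b=cv2.resize(pp[1]['img'][160:280,225:425],None,fx=4,fy=4,interpolation=2)
cv2.imwrite('pics/za.png',a[:,:,::-1]);cv2.imwrite('pics/zb.png',b[:,:,::-1])
for p in pp:
  for n,z in (('petri_dish',75),('forceps',74)):
    for d in viewer.boxes_of(n,p)[:2]: print(n,np.round(d['location'],1),round(d['score'],2),np.round(atz(p,d['location'],z),1))
```

```text
petri_dish [273. 211.] 0.8 [557.8  67.7  75. ]
forceps [329.3 248.8] 0.46 [622.7 -84.   74. ]
petri_dish [266.2 202.5] 0.92 [557.1  70.6  75. ]
forceps [266.7 241.9] 0.96 [574.9 -82.5  74. ]
```

View pics/za.png

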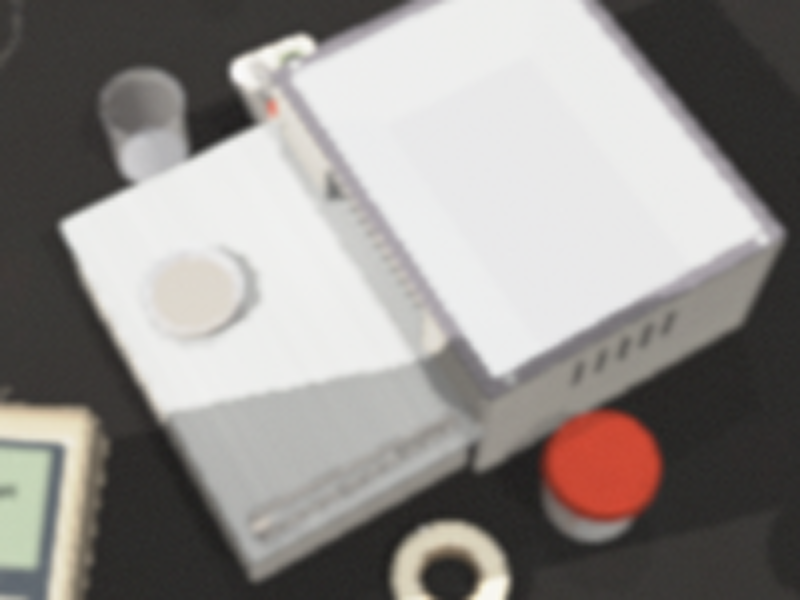

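View pics/zb.png

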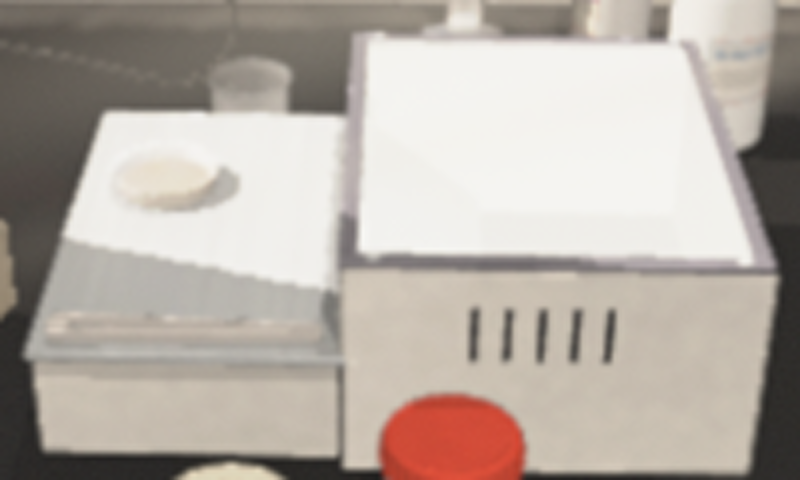

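Run:
```python
from h import *
sc=viewer.grab_frame('scene');sd=viewer.grab_frame('side')
def f(p,ox,oy,l,z):
    for u,v in l: print((u,v),np.round(atz(p,((u+.5)/4-.5+ox,(v+.5)/4-.5+oy),z)[:2],1))
print('deck scene');f(sc,225,140,[(62,224),(252,566),(470,440),(275,120)],70)
print('deck side');f(sd,225,160,[(104,112),(26,355),(340,358)],70)
print('roof scene');f(sc,225,140,[(497,390),(783,235),(275,75)],126)
print('roof side');f(sd,225,160,[(342,268),(777,268),(695,40),(355,35)],126)
print('dish scene');f(sc,225,140,[(192,294),(143,294),(242,292)],81)
print('dish side');f(sd,225,160,[(168,178),(115,178),(220,178)],81)
print('forceps');f(sc,225,140,[(255,525),(455,425)],76);f(sd,225,160,[(45,325),(325,330)],76)
```

```text
deck scene
(62, 224) [509.  149.6]
(252, 566) [504.  -99.8]
(470, 440) [647.9 -99.7]
(275, 120) [659.7 147.9]
deck side
(104, 112) [509.8 151.9]
(26, 355) [508.3 -99.9]
(340, 358) [658.5 -99.2]
roof scene
(497, 390) [661.5 -99.1]
(783, 235) [ 855.8 -103.6]
(275, 75) [660.1 143.5]
roof side
(342, 268) [ 659.6 -107. ]
(777, 268) [ 860.  -104.1]
(695, 40) [862.4 143.8]
(355, 35) [662.2 145.3]
dish scene
(192, 294) [553.4  60.2]
(143, 294) [528.4  75.2]
(242, 292) [579.6  46. ]
dish side
(168, 178) [560.3  52.7]
(115, 178) [531.   52.1]
(220, 178) [589.   53.3]
forceps
(255, 525) [516.3 -82. ]
(455, 425) [643.9 -89.3]
(45, 325) [515.1 -83.3]
(325, 330) [651.  -84.7]
```

Deck corners put the box origin at about (663, 25) with yaw near 0. The dish centre is at about (558, 60), 35 mm left of the opening's middle. I'll use the two fingertips 36 mm apart as a cradle, with the tool at yaw 0, and push diagonally, then straight.

>>> step_arm(
  plan=[0, 0, 0, 0, 0, 0.105, 0, 0, 0, 0, 0, 0.105, 0, 0, 0, 0, 0, 0.105, 0, 0, 0, 0, 0, 0.105, 0, 0, 0, 0, 0, 0],
  hand=3.6,
)

```text
time_s: 2.02
ee_pos: [234.4, -525.1, 228.0]
ee_rot: [180.0, -0.0, -0.1]
force: [-0.2, 0.1, 0.6]
gripper_width: 61.0
gripper_force: 0.0
```

>>> step_arm(
  plan=[1.5, -3.2, 0, 0, 0, 0, 1.5, -3.2, 0, 0, 0, 0, 1.5, -3.2, 0, 0, 0, 0, 1.5, -3.2, 0, 0, 0, 0, 1.5, -3.2, 0, 0, 0, 0],
)

```text
time_s: 2.43
ee_pos: [309.7, -363.6, 228.0]
ee_rot: [180.0, -0.0, 0.1]
force: [0.3, 0.3, 0.2]
gripper_width: 36.1
gripper_force: 0.0
```

>>> step_arm(
  plan=[1.5, -3.2, 0, 0, 0, 0, 1.5, -3.2, 0, 0, 0, 0, 1.5, -3.2, 0, 0, 0, 0, 1.5, -3.2, 0, 0, 0, 0, 1.5, -3.2, 0, 0, 0, 0],
)

```text
time_s: 2.85
ee_pos: [384.8, -203.5, 228.2]
ee_rot: [180.0, -0.0, 0.1]
force: [0.8, 0.2, -0.1]
gripper_width: 36.0
gripper_force: 0.0
```

>>> step_arm(
  plan=[1.5, -3.2, 0, 0, 0, 0, 1.5, -3.2, 0, 0, 0, 0, 1.5, -3.2, 0, 0, 0, 0, 1.5, -3.2, 0, 0, 0, 0, 0, 0, 0, 0, 0, 0],
)

```text
time_s: 3.27
ee_pos: [446.6, -72.5, 228.2]
ee_rot: [-179.9, -0.1, 0.5]
force: [0.1, 0.8, 0.2]
gripper_width: 35.9
gripper_force: 0.0
```

>>> step_arm(
  plan=[1.0, -2.6, 0, 0, 0, 0, 1.0, -2.6, 0, 0, 0, 0, 1.0, -2.6, 0, 0, 0, 0, 1.0, -2.7, 0, 0, 0, 0, 1.0, -2.7, 0, 0, 0, 0],
)

```text
time_s: 3.68
ee_pos: [494.7, 55.5, 228.0]
ee_rot: [180.0, -0.0, 0.1]
force: [0.3, -0.3, -0.4]
gripper_width: 36.0
gripper_force: 0.0
```

>>> step_arm(
  plan=[0, 0, 0, 0, 0, 0],
)

```text
time_s: 3.77
ee_pos: [496.1, 58.1, 227.9]
ee_rot: [-179.9, -0.1, 0.3]
force: [0.5, -0.5, -0.3]
gripper_width: 35.7
gripper_force: 0.0
```

Run:
```python
from h import *
p=viewer.grab_frame('wrist'); save(p,'w1'); print(p['position'],p['attitude'])
for n,z in (('petri_dish',68),('sill',70),('deck_middle',70),('slide_top',70)):
    for d in viewer.pinpoint(n,p)[:1]: print(n,np.round(d['location']),round(d['score'],2),np.round(atz(p,d['location'],z),1))
for d in viewer.boxes_of('petri_dish',p)[:1]: print(d,atz(p,d['location'],78))
sd=viewer.grab_frame('side')
for uv in [(228,222),(204,272),(172,194)]: print(uv,[np.round(atz(sd,uv,z)) for z in (40,70)])
```

```text
[564.6799511   58.10729061 384.66085983] [ 1.65828486e+02  1.47998418e-01 -8.96331629e+01]
petri_dish [319. 130.] 0.84 [555.6  61.3  68. ]
sill [361.   6.] 0.77 [660.4  25.6  70. ]
deck_middle [359. 100.] 0.73 [583.1  24.7  70. ]
{'location': [317.8, 130.5], 'score': 0.72} [555.70208916  62.16502343  78.        ]
(228, 222) [array([473.,  42.,  40.]), array([484.,  -6.,  70.])]
(204, 272) [array([ 460., -136.,   40.]), array([ 473., -172.,   70.])]
(172, 194) [array([304., 171.,  40.]), array([326., 116.,  70.])]
```

View pics/w1.png

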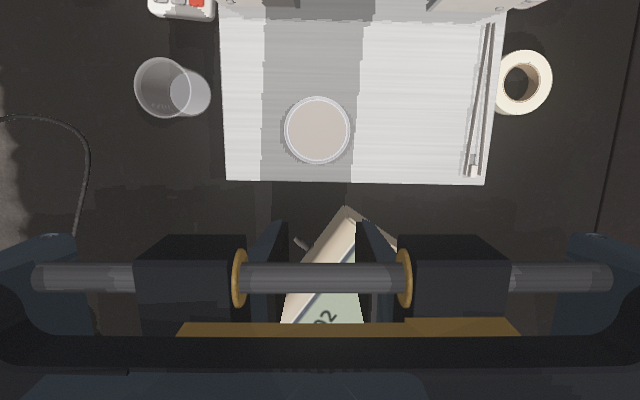

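The wrist view shows the dish at (317,130), which puts it at (556, 61). The sill comes out at about (661, 25). The meter's corner at (345,207) lies just behind the deck edge. I'll descend at TCP x = 505, clear of both.

>>> step_arm(
  plan=[0.4, -0.15, 2, 0, 0, 0, 0.4, -0.1, 2.5, 0, 0, 0, 0, 0, 2.5, 0, 0, 0, 0, 0, 2.5, 0, 0, 0, 0, 0, 0, 0, 0, 0],
)

```text
time_s: 4.53
ee_pos: [499.0, 56.2, 128.9]
ee_rot: [179.9, 0.6, -0.1]
force: [-1.3, 0.0, -0.5]
gripper_width: 36.0
gripper_force: 0.0
```

>>> step_arm(
  plan=[0, 0, 1.5, 0, 0, 0, 0, 0, 1.5, 0, 0, 0, 0, 0, 1.0, 0, 0, 0, 0, 0, 0.4, 0, 0, 0, 0, 0, 0, 0, 0, 0],
)

```text
time_s: 4.95
ee_pos: [502.3, 57.0, 88.9]
ee_rot: [180.0, 0.0, -0.0]
force: [0.3, 0.0, -0.5]
gripper_width: 36.1
gripper_force: 0.0
```

>>> step_arm(
  plan=[0.3, -0.2, 0.1, 0, 0, 0, 0.3, -0.2, 0, 0, 0, 0, 0.3, 0, 0, 0, 0, 0, 0.3, 0, 0, 0, 0, 0, 0, 0, 0, 0, 0, 0],
)

```text
time_s: 5.37
ee_pos: [515.6, 61.5, 88.4]
ee_rot: [-180.0, -0.1, -0.0]
force: [0.5, 0.4, -0.2]
gripper_width: 36.0
gripper_force: 0.0
```

>>> step_arm(
  plan=[0.3, 0, 0, 0, 0, 0, 0.3, 0, 0, 0, 0, 0, 0.3, 0, 0, 0, 0, 0, 0.3, 0, 0, 0, 0, 0, 0, 0, 0, 0, 0, 0],
)

```text
time_s: 5.78
ee_pos: [527.3, 61.3, 88.0]
ee_rot: [180.0, -0.0, -0.0]
force: [0.4, 0.0, 0.0]
gripper_width: 35.7
gripper_force: 0.0
```

Run:
```python
from h import *
print(sensors.state()['ee_pos'])
p=viewer.grab_frame('wrist'); save(p,'w2')
for d in viewer.pinpoint('petri_dish',p)[:1]+viewer.boxes_of('petri_dish',p)[:1]: print(d,atz(p,d['location'],75))
for d in viewer.pinpoint('sill',p)[:1]: print(d,atz(p,d['location'],70))
```

```text
[527.29346021  61.32741162  87.95221376]
{'location': [323.9, 175.9], 'score': 0.6} [568.06147093  60.11222458  75.        ]
{'location': [323.9, 178.3], 'score': 0.88} [566.80994614  60.10942686  75.        ]
```

View pics/w2.png

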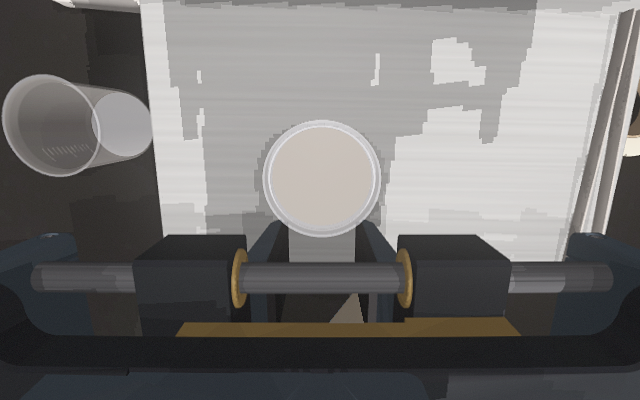

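The dish sits centred between the fingertips at (322,178), with its centre 40 mm ahead of the TCP as expected. Now I'll push it diagonally towards the opening.

>>> step_arm(
  plan=[0.4, 0.16, 0, 0, 0, 0, 0.4, 0.16, 0, 0, 0, 0, 0.4, 0.16, 0, 0, 0, 0, 0.4, 0.16, 0, 0, 0, 0, 0.4, 0.16, 0, 0, 0, 0],
)

```text
time_s: 6.4
ee_pos: [547.0, 53.1, 87.9]
ee_rot: [180.0, -0.0, -0.0]
force: [0.8, 0.2, 0.4]
gripper_width: 36.0
gripper_force: 0.1
```

>>> step_arm(
  plan=[0.4, 0.16, 0, 0, 0, 0, 0.4, 0.16, 0, 0, 0, 0, 0.4, 0.16, 0, 0, 0, 0, 0.4, 0.16, 0, 0, 0, 0, 0.4, 0.16, 0, 0, 0, 0],
)

```text
time_s: 6.82
ee_pos: [566.9, 45.2, 87.9]
ee_rot: [180.0, 0.0, -0.0]
force: [0.2, 0.1, 0.1]
gripper_width: 36.0
gripper_force: 0.1
```

>>> step_arm(
  plan=[0.4, 0.18, 0, 0, 0, 0, 0.4, 0.18, 0, 0, 0, 0, 0.4, 0.18, 0, 0, 0, 0, 0.4, 0.18, 0, 0, 0, 0, 0, 0, 0, 0, 0, 0],
)

```text
time_s: 7.23
ee_pos: [583.5, 37.8, 88.0]
ee_rot: [180.0, -0.1, -0.0]
force: [0.6, -0.7, 0.4]
gripper_width: 35.9
gripper_force: 0.0
```

Run:
```python
from h import *
s=sensors.state();print(s['ee_pos'],s['force'])
p=viewer.grab_frame('wrist'); save(p,'w3')
for d in viewer.pinpoint('petri_dish',p)[:1]+viewer.boxes_of('petri_dish',p)[:1]: print(d,atz(p,d['location'],75))
for d in viewer.pinpoint('sill',p)[:1]: print(d,atz(p,d['location'],70))
```

```text
[583.50152557  37.7768702   87.96652629] [ 0.57537153 -0.67527034  0.40499393]
{'location': [323.6, 175.6], 'score': 0.57} [624.41688207  36.69432908  75.        ]
{'location': [323.6, 177.8], 'score': 0.78} [623.27023497  36.69228001  75.        ]
{'location': [346.1, 103.1], 'score': 0.6} [660.54699051  25.38228258  70.        ]
```

View pics/w3.png

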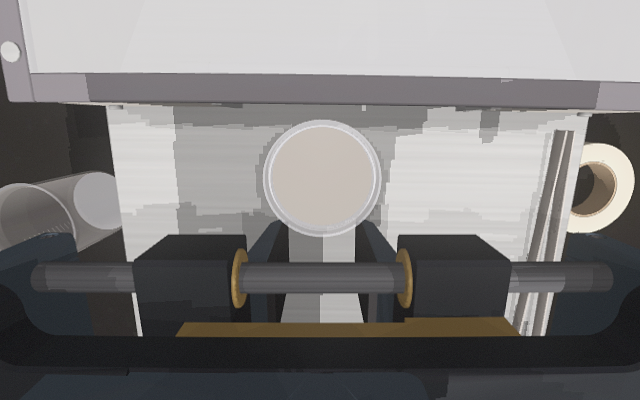

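The dish is still cradled at (322,178), in front of the opening. The lintel and roof edge are at about row 102. Continuing.

>>> step_arm(
  plan=[0.4, 0.16, 0, 0, 0, 0, 0.4, 0.16, 0, 0, 0, 0, 0.4, 0.16, 0, 0, 0, 0, 0.4, 0.16, 0, 0, 0, 0, 0.4, 0.16, 0, 0, 0, 0],
)

```text
time_s: 7.85
ee_pos: [603.0, 29.9, 87.9]
ee_rot: [180.0, -0.0, -0.0]
force: [-0.8, -0.5, 0.5]
gripper_width: 35.9
gripper_force: 0.1
```

>>> step_arm(
  plan=[0.4, 0.16, 0, 0, 0, 0, 0.4, 0.16, 0, 0, 0, 0, 0.4, 0.1, 0, 0, 0, 0, 0.4, 0, 0, 0, 0, 0, 0.4, 0, 0, 0, 0, 0],
)

```text
time_s: 8.27
ee_pos: [622.8, 25.8, 87.9]
ee_rot: [180.0, 0.0, -0.0]
force: [0.6, -0.2, 0.6]
gripper_width: 35.8
gripper_force: 0.2
```

>>> step_arm(
  plan=[0.3, 0, 0, 0, 0, 0, 0.3, 0, 0, 0, 0, 0, 0.2, 0, 0, 0, 0, 0, 0.2, 0, 0, 0, 0, 0, 0, 0, 0, 0, 0, 0],
)

```text
time_s: 8.68
ee_pos: [632.9, 26.0, 87.9]
ee_rot: [180.0, -0.0, -0.0]
force: [-0.3, 0.2, 0.2]
gripper_width: 35.8
gripper_force: 0.0
```

Run:
```python
from h import *
s=sensors.state();print(s['ee_pos'],s['force'])
p=viewer.grab_frame('wrist')
q=viewer.grab_frame('scene')
for k in (p,q):
  for d in viewer.boxes_of('petri_dish',k)[:1]: print(d,atz(k,d['location'],75))
a=np.vstack([p['img'][60:330,80:560],cv2.resize(q['img'][160:270,240:435],(480,271),interpolation=2)])
save({'img':a},'w4')
```

```text
[632.87788441  25.97281132  87.94533543] [-0.25705514  0.24844195  0.19880763]
{'location': [520.2, 296.9], 'score': 0.39} [603.89230769 -87.87485606  75.        ]
```

View pics/w4.png

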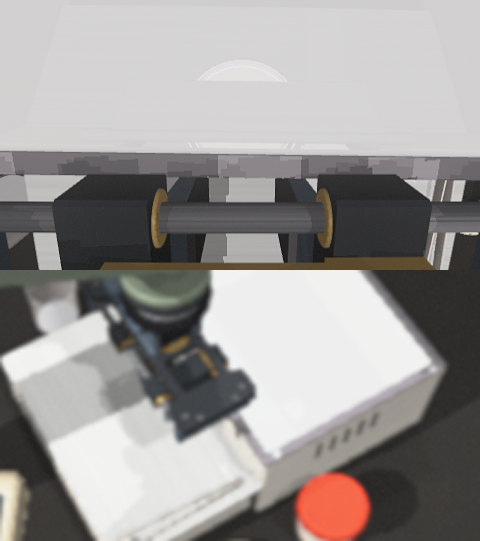

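Through the clear roof, the dish's leading arc shows at crop (240,62), with the flap lying on it. It's still in the cradle and close to tipping, so I'll push a few mm more.

>>> step_arm(
  plan=[0.2, 0, 0, 0, 0, 0, 0.2, 0, 0, 0, 0, 0, 0, 0, 0, 0, 0, 0, 0, 0, 0, 0, 0, 0, 0, 0, 0, 0, 0, 0],
)

```text
time_s: 9.3
ee_pos: [636.4, 25.9, 87.9]
ee_rot: [180.0, 0.0, -0.0]
force: [-0.0, -0.7, -0.1]
gripper_width: 36.3
gripper_force: 0.0
```

Run:
```python
from h import *
s=sensors.state();print(s['ee_pos'],s['force'])
p=viewer.grab_frame('wrist')
for f in (viewer.boxes_of,viewer.pinpoint):
 for n in ('petri_dish','flap_edge'):
  for d in f(n,p)[:1]: print(n,d,atz(p,d['location'],75))
save({'img':p['img'][60:330,80:560]},'w5')
```

```text
[636.4499524   25.93972578  87.87905026] [-0.02573803 -0.66685528 -0.10917327]
```

View pics/w5.png

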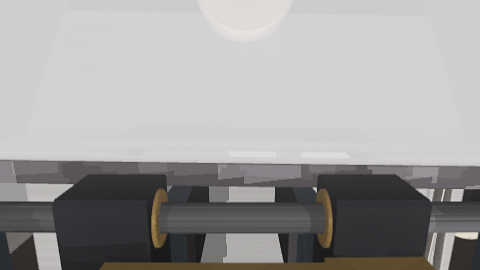

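The dish has slid down and now lies at crop (245,10), past the slide. Drawing the fingers back.

>>> step_arm(
  plan=[-1, 0, 0, 0, 0, 0, -1.5, 0, 0, 0, 0, 0, -1.5, 0, 0, 0, 0, 0, -1.5, 0, 0, 0, 0, 0, -1, 0, 0, 0, 0, 0],
)

```text
time_s: 9.97
ee_pos: [570.0, 25.9, 87.9]
ee_rot: [180.0, 0.1, -0.0]
force: [0.2, 0.5, -0.1]
gripper_width: 35.6
gripper_force: 0.0
```

>>> step_arm(
  plan=[0, 0, -2, 0, 0, 0, 0, 0, -3, 0, 0, 0, 0, 0, -3, 0, 0, 0, 0, 0, -3, 0, 0, 0, 0, 0, -1, 0, 0, 0],
)

```text
time_s: 10.38
ee_pos: [573.8, 26.0, 212.8]
ee_rot: [-180.0, -0.5, -0.0]
force: [1.0, -0.4, 0.2]
gripper_width: 36.0
gripper_force: 0.0
```

>>> step_arm(
  plan=[0, 0, 0, 0, 0, 0, 0, 0, 0, 0, 0, 0, 0, 0, 0, 0, 0, 0, 0, 0, 0, 0, 0, 0, 0, 0, 0, 0, 0, 0],
)

```text
time_s: 10.8
ee_pos: [570.7, 25.9, 206.1]
ee_rot: [180.0, 0.2, -0.0]
force: [0.1, 0.8, -0.6]
gripper_width: 35.9
gripper_force: 0.0
```

Run:
```python
from h import *
s=sensors.state();print(s['time_s'],s['ee_pos'],s['force'])
for c in ('wrist','scene','side'):
 p=viewer.grab_frame(c)
 if c=='wrist': save(p,'w6')
 for n,z in (('petri_dish',10),('flap_edge',74)):
  for d in viewer.pinpoint(n,p)[:1]: print(c,n,d,atz(p,d['location'],z))
```

```text
10.8 [570.70379756  25.94124073 206.13418197] [ 0.06782406  0.82048671 -0.59391365]
wrist flap_edge {'location': [152.2, 62.6], 'score': 0.27} [684.85298426 164.16410474  74.        ]
side petri_dish {'location': [337.6, 296.7], 'score': 0.43} [ 711.46115352 -165.17241878   10.        ]
side flap_edge {'location': [272.0, 241.3], 'score': 0.63} [584.99984794 -80.25210643  74.        ]
```

View pics/w6.png

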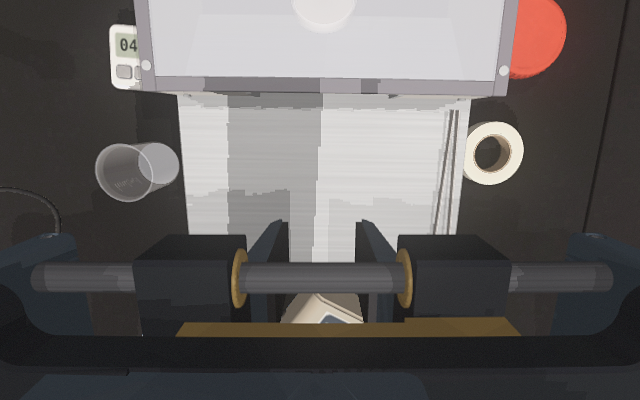

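The dish is inside the box at (323,10), the deck is clear, and the forceps and the other things look undisturbed. I'll wait for the flap to settle, then hand in.

>>> step_arm(
  plan=[0, 0, 0, 0, 0, 0, 0, 0, 0, 0, 0, 0, 0, 0, 0, 0, 0, 0, 0, 0, 0, 0, 0, 0, 0, 0, 0, 0, 0, 0],
)

```text
time_s: 11.67
ee_pos: [571.5, 25.9, 208.0]
ee_rot: [180.0, -0.0, -0.0]
force: [0.3, -0.2, -0.7]
gripper_width: 36.3
gripper_force: 0.0
```

>>> step_arm(
  plan=[0, 0, 0, 0, 0, 0, 0, 0, 0, 0, 0, 0, 0, 0, 0, 0, 0, 0, 0, 0, 0, 0, 0, 0, 0, 0, 0, 0, 0, 0],
)

```text
time_s: 12.08
ee_pos: [571.5, 26.0, 207.9]
ee_rot: [180.0, 0.0, -0.0]
force: [-0.4, -0.3, 0.7]
gripper_width: 36.0
gripper_force: 0.0
```

>>> step_arm(
  plan=[0, 0, 0, 0, 0, 0, 0, 0, 0, 0, 0, 0, 0, 0, 0, 0, 0, 0, 0, 0, 0, 0, 0, 0, 0, 0, 0, 0, 0, 0],
)

```text
time_s: 12.5
ee_pos: [571.5, 26.0, 207.9]
ee_rot: [180.0, 0.0, -0.0]
force: [-0.4, 0.4, -0.3]
gripper_width: 35.9
gripper_force: 0.0
```

```bash
python3 - <<'E'
from h import *
p=viewer.grab_frame('wrist'); print(atz(p,(323,32),8),atz(p,(323,32),19))
E
python3 -c "
from workcell import env
print(env.job_done())"
```

```text
[724.39863051  24.65386444   8.        ] [721.80479424  24.69221035  19.        ]
the job is handed in; nothing more can be done
None
```

I pushed the dish through the flap with the fingertips; it slid down into the box and I handed the job in at about 12.5 s. The fingers were drawn back clear with time for the flap to fall shut, though no picture showed the flap closed, and the other things look undisturbed.

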